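# Shut the sample vials and hold the carrier ready to go

## Task

Two of the four flip-cap sample vials in the white carrier have been left open. While the carrier stands on the bench, press both open caps fully shut; then pick the carrier up by its black handle, lift it about 15 cm clear of the bench and hold it there, level and steady: finish still holding it, do not set it down. Keep the carrier upright throughout and leave the other glassware and bottles where they stand.

Things in the scene. Friction and masses are not known exactly. Their poses are not given: they have to be found in the camera images.
- carrier: White vial carrier, 66 mm (x) by 264 mm (y), loose on the bench, facing any way, 0.4 to 0.9 kg, balanced under its handle. Origin: centre of its underside, z up. Four clear vials (34 mm across, fixed in it, tops 82 mm above the underside) stand upright in a row at x = 0, y = -109, -66, +66, +109 mm (vials 1 to 4), caps hinged on their -x side.
- grip (a point): Centre of the carrier's black handle bar, 134 mm above the carrier's underside; the bar is 14 mm wide (carrier's x), 68 mm long (carrier's y) and 18 mm high, its middle 48 mm free between two upright 8 mm posts. Axes as the carrier's. Take it from above with the fingers closing along the carrier's x.
- hinge1 (a point): Point on the hinge axis of cap 1, fixed on the carrier at vial 1, 82 mm above the underside, at the middle of the cap's width. The vial's axis is 19 mm from it along the carrier's +x. Axes as the carrier's.
- hinge2 (a point): Point on the hinge axis of cap 2, fixed on the carrier at vial 2, 82 mm above the underside, at the middle of the cap's width. The vial's axis is 19 mm from it along the carrier's +x. Axes as the carrier's.
- hinge3 (a point): Point on the hinge axis of cap 3, fixed on the carrier at vial 3, 82 mm above the underside, at the middle of the cap's width. The vial's axis is 19 mm from it along the carrier's +x. Axes as the carrier's.
- hinge4 (a point): Point on the hinge axis of cap 4, fixed on the carrier at vial 4, 82 mm above the underside, at the middle of the cap's width. The vial's axis is 19 mm from it along the carrier's +x. Axes as the carrier's.
- cap1 (a joint): Hinged white flip cap of vial 1: a disc 37 mm across and 7 mm thick with a 16 mm wide thumb tab ending 47 mm from the hinge; shut, its top is 89 mm above the carrier's underside. Radians: 0 = shut flat; grows as it swings up and back towards the carrier's -x (1.57 upright, 2.0 fully back). Slightly stiff hinge (0.015 N m): stays where left, no spring. Starts open, between 1.1 and 1.9.
- cap2 (a joint): Hinged white flip cap of vial 2: a disc 37 mm across and 7 mm thick with a 16 mm wide thumb tab ending 47 mm from the hinge; shut, its top is 89 mm above the carrier's underside. Radians: 0 = shut flat; grows as it swings up and back towards the carrier's -x (1.57 upright, 2.0 fully back). Slightly stiff hinge (0.015 N m): stays where left, no spring. Starts shut.
- cap3 (a joint): Hinged white flip cap of vial 3: a disc 37 mm across and 7 mm thick with a 16 mm wide thumb tab ending 47 mm from the hinge; shut, its top is 89 mm above the carrier's underside. Radians: 0 = shut flat; grows as it swings up and back towards the carrier's -x (1.57 upright, 2.0 fully back). Slightly stiff hinge (0.015 N m): stays where left, no spring. Starts open, between 1.1 and 1.9.
- cap4 (a joint): Hinged white flip cap of vial 4: a disc 37 mm across and 7 mm thick with a 16 mm wide thumb tab ending 47 mm from the hinge; shut, its top is 89 mm above the carrier's underside. Radians: 0 = shut flat; grows as it swings up and back towards the carrier's -x (1.57 upright, 2.0 fully back). Slightly stiff hinge (0.015 N m): stays where left, no spring. Starts shut.
- small_bottle: Bystander: small green glass bottle with a yellow cap, 48 mm across, 85 mm high, standing close to the carrier. Origin: centre of its underside.
- dish: Bystander: low white porcelain dish, 84 mm across, 18 mm high, close to the carrier. Origin: centre of its underside.
- flask: Bystander: conical glass flask, 76 mm across the foot, 108 mm high, close to one end of the carrier. Origin: centre of its underside.
- measuring_cylinder: Bystander: glass measuring cylinder, foot 68 mm across, 224 mm high, on the bench's left. Origin: centre of its underside.
- round_flask: Bystander: long-necked round glass flask, 72 mm across, 153 mm high, on the left. Origin: centre of its underside.
- amber_bottle: Bystander: amber glass bottle, 72 mm across, 160 mm high, on the right. Origin: centre of its underside.
- funnel: Bystander: glass funnel standing mouth down, 72 mm across, 90 mm high, on the right. Origin: centre of its underside.

How it is judged:
By the outcome, as a careful person would: the job done as asked, in the order asked, and still so for the second after the job is handed in, while the arm keeps its last pose, push and grip.
It also fails if it takes over 58 s, if anything falls off the work surface, if the arm or the gripper's body presses on something with over 40 N, if the wrist force passes 120 N, or if a joint passes its speed limit or range.

## Robot

A 6-joint arm with a two-finger parallel gripper is mounted at the origin on the work surface. World frame = base frame: x ahead of the robot, y to its left, z up, the work surface at z = 0. Lengths are in mm, angles in degrees, forces in N, time in s.
With the tool pointing down it reaches from about 300 to 850 mm from the base axis. Payload 4.2 kg.
Tool frame: the origin (TCP) lies between the finger pads; the fingertips stand 22 mm ahead of it and the grasp point (between the pads) lies 3 mm ahead of it; z points along the fingers, y is the direction in which the jaws open and shut (so a half turn about z gives the same grasp; the last joint's range is limited). The gripper opens to 91 mm and grips with 3 to 60 N. Pads are 32 mm wide; open, the fingers measure 118 mm over their backs; the gripper's body (76 mm by 178 mm) begins 60 mm behind the grasp point.
Start: joints at [74.771, 18.312, 89.639, -0, 72.044, -1.146], TCP at [139.917, 557.731, 235.976] pointing down, gripper open.
Joint ranges: [-177.97, 177.97], [-48.28, 115.42], [12.27, 149.76], [-77.06, 257.06], [2.81, 150.46], [-146.56, 146.56]. Speed limits (degrees/s): [147.25, 147.25, 180, 180, 180, 180].

## Interface

Orientations are given as [roll, pitch, yaw] about the fixed x, y, z axes, in that order (R = Rz(yaw) Ry(pitch) Rx(roll)).
In Python, from workcell import telemetry, cams, env gives the robot as it stands.
- The arm moves only by the shell command python3 -m inch 'ROWS' [FORCE]. ROWS is JSON, a list of rows, each an object of numbers: "x", "y", "z": the shift along the tool's x, y, z in cm; "yaw": the turn about the tool's z in units of 5 degrees (1.0 is 5 degrees); "gripper": the gripper's target within -1 to 1 (fully open at 1, half-way at 0, shut at -1). A call has 1 to 12 rows; each row shifts and turns the commanded pose from where the row before left it, along the tool's axes as they then stand; what a row does not reach is not made up. A row lasts 1/12 s, in which the tool goes at most 41.7 mm and 7.16 degrees, less where a joint would pass 70% of its speed; a pose out of reach is approached as far as the arm can. A call is refused whole if a number of a shift passes 4.17 or a number of a turn 1, either way. A call with a gripper value outside its range is refused whole. The fingers move at their own pace and stop on an object; FORCE is the grip in N (left out, the last holds). Time passes only in rows, so rows that do not move let the fingers close. It gives the time, the measured TCP pose, the force and the opening at its end, in the units of the state.
- telemetry.state(): the state, without advancing time (a new reading comes with each control period).
- cams.grab_frame(name): name is "scene" or "top" or "wrist"; returns a dict with "pixels" (400x640x3 uint8, red, green, blue), "mtx" (3x3 intrinsics, pixels), "rvec" (rotation vector, rad) and "tvec" (3), from world to camera coordinates, as OpenCV has them. Camera axes: x right, y down, z forward; pixel columns grow to the right and rows downward; lengths in mm; the calibration is good to about 2 mm. A picture is of the moment at which its call begins. There is no depth.
- env.job_done(): hands the job in, once; it reports no verdict.
The state is a dict: "time_s": time; "qpos": joint angles; "qvel": joint speeds; "effort": joint torques, N m; "ee_pos": TCP position; "ee_rot": TCP orientation; "force": force on the tool from outside, world axes, zero at the start; "torque": the same for the moment, N m; "gripper_width": finger opening in mm.
Only numpy, scipy, OpenCV 4.12 (cv2) and the standard library are available. Lean on these libraries where they do the work, as an engineer would, in place of code of your own. Each camera call takes 0.05 s, during which the arm holds its last target. There are 200 camera calls.

## Working session

There is one attempt and no reset: what is moved stays moved. The work goes in short steps, Python scripts to look and compute and a shell command to move; the robot and the scene stay as the last step left them, time stands still between calls to the robot, and variables do not carry over. Pictures are saved under pics/ and viewed, about 8 in all and at most 12, crops included, and the job is handed in when it is done.

```bash
ls; mkdir -p pics; python3 - <<'E'
from workcell import telemetry, cams
import cv2,numpy as np,pickle
print(telemetry.state())
for n in ["scene","top"]:
    f=cams.grab_frame(n); pickle.dump(f,open(f"pics/{n}0.pkl","wb"))
    print(n,f["mtx"].tolist(),f["rvec"],f["tvec"])
    cv2.imwrite(f"pics/{n}0.png",f["pixels"][:,:,::-1])
E
```

```text
pics
{'time_s': 0.0, 'qpos': array([ 7.47714420e+01,  1.83498479e+01,  8.97071070e+01, -1.06452843e-03,
        7.20421467e+01, -1.14536128e+00]), 'qvel': array([ 0.12492248, -0.01822932,  0.02632252, -0.08451211, -0.06863116,
       -0.05166362]), 'effort': array([ 2.91235992e-04, -4.12468386e+01, -2.31980610e+01,  7.26551330e-02,
        4.56508552e-02, -1.38732939e-04]), 'ee_pos': array([139.79167299, 557.26715432, 235.13346263]), 'ee_rot': array([-1.79900898e+02, -9.69044232e-04,  1.65917132e+02]), 'force': array([ 0.11929127, -0.02545702,  0.28878047]), 'torque': array([-0.02058076,  0.05224988,  0.00261222]), 'gripper_width': 91.36127359406937}
scene [[364.00190114957167, 0.0, 317.9789103550168], [0.0, 364.00190114957167, 197.49587472032698], [0.0, 0.0, 1.0]] [ 1.58881242  2.27374204 -0.6251188 ] [ 163.83817859 -404.0651101  1442.99385336]
top [[431.88185602006473, 0.0, 325.8532030142445], [0.0, 431.88185602006473, 204.19740995799012], [0.0, 0.0, 1.0]] [ 2.20044529 -2.1343539   0.12882136] [ -19.87558264  543.44250345 1390.47085855]
```

View pics/top0.png

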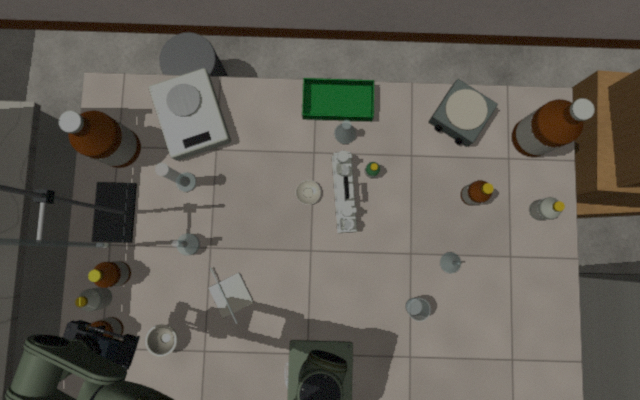

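View pics/scene0.png

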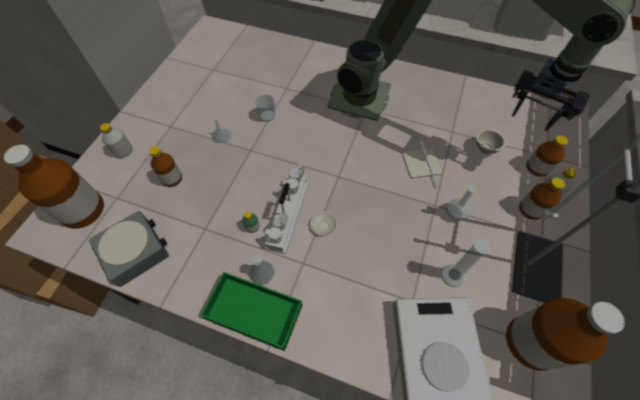

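The carrier is at about (345,190) in top and (290,208) in scene. The small bottle is to its right, the dish to its left and the flask beyond its far end. I'll zoom in on both views.

```bash
cat > h.py <<'E'
import cv2,numpy as np,pickle
from scipy.optimize import least_squares
def load(n): return pickle.load(open(f"pics/{n}.pkl","rb"))
def proj(f,P): return cv2.projectPoints(np.float64(P).reshape(-1,3),f["rvec"],f["tvec"],f["mtx"],None)[0].reshape(-1,2)
def ray(f,uv,z):
    R=cv2.Rodrigues(f["rvec"])[0]; c=-R.T@f["tvec"]
    d=R.T@np.linalg.solve(f["mtx"],[*uv,1.]); return c+d*(z-c[2])/d[2]
E
python3 - <<'E'
from h import *
a=load("top0")["pixels"][115:245,290:400,::-1]; b=load("scene0")["pixels"][150:280,230:340,::-1]
z=lambda i:cv2.resize(i,None,fx=3.6,fy=3.6,interpolation=cv2.INTER_CUBIC)
im=np.hstack([z(a),z(b)]); im=np.clip(im*1.3,0,255); print(im.shape)
cv2.imwrite("pics/c1.png",im)
f=load("top0")
for uv,zz in [((347,188),143)]: print(ray(f,uv,zz))
E
```

```text
(468, 792, 3)
[582.73433867 -65.44529078 143.        ][ WARN:0@0.490] global loadsave.cpp:1063 imwrite_ Unsupported depth image for selected encoder is fallbacked to CV_8U.
```

View pics/c1.png

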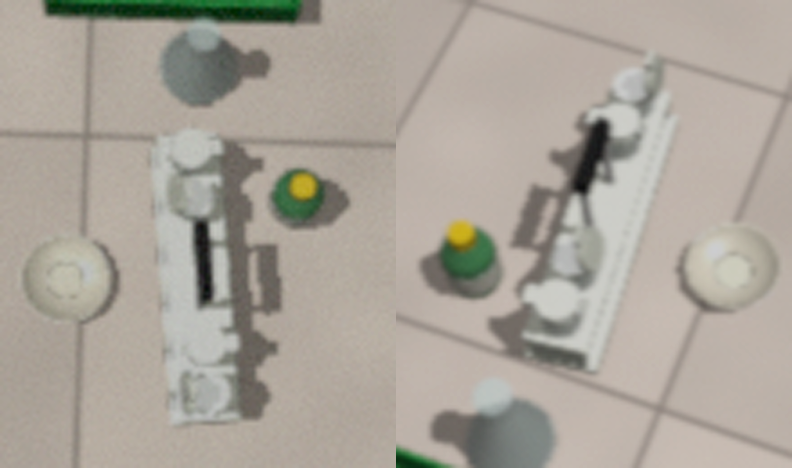

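```bash
python3 - <<'E'
from h import *
t=load("top0");s=load("scene0")
T=lambda u,v:(290+u/3.6,115+v/3.6)
S=lambda u,v:(230+(u-396)/3.6,150+v/3.6)
obs=[(t,(0,34,143),T(201,222)),(t,(0,-34,143),T(206,304)),(t,(0,109,89),T(191,150)),(t,(0,-66,89),T(206,345)),
(s,(0,34,143),S(580,192)),(s,(0,-34,143),S(603,120)),(s,(0,109,89),S(557,298)),(s,(0,-66,89),S(622,122))]
def W(p,P):
    c,sn=np.cos(p[2]),np.sin(p[2]); return np.array([p[0]+c*P[0]-sn*P[1],p[1]+sn*P[0]+c*P[1],P[2]])
res=lambda p:np.concatenate([proj(f,W(p,P))[0]-uv for f,P,uv in obs])
r=least_squares(res,[580,-65,-1.5],loss="soft_l1"); p=r.x
print(p[:2],np.degrees(p[2]),res(p).reshape(-1,2).round(1).tolist())
for n,P in dict(vial1=(0,-109,89),vial3=(0,66,89),h1=(-19,-109,82),h3=(-19,66,82),grip=(0,0,134)).items(): print(n,W(p,P).round(1))
print("bottle",ray(t,T(302,186),85),"flask",ray(t,T(203,36),108),"dish",ray(t,T(68,280),10))
E
```

```text
[586.10244234 -62.16759449] -84.42743836752301 [[-0.7, -0.8], [-0.5, -1.5], [-0.5, -0.9], [-0.7, -0.7], [-0.4, -3.1], [0.2, -2.5], [-0.2, -1.3], [-0.7, -1.9]]
vial1 [477.6 -72.8  89. ]
vial3 [651.8 -55.8  89. ]
h1 [475.8 -53.8  82. ]
h3 [649.9 -36.8  82. ]
grip [586.1 -62.2 134. ]
bottle [ 663.10406717 -152.84823228   85.        ] flask [790.04103948 -60.43822836 108.        ] dish [582.73595592  54.46964802  10.        ]
```

Fit: vials 1 (near end) and 3 are the open ones, and carrier +y points away from the robot, so hinges lie on world +y. Next I turn the tool so its x is −carrier y and its y is −carrier x, close the fingers, and go to the hinge side of vial 1, staying high.

```bash
python3 -m inch '[{"yaw":-1,"gripper":-1},{"yaw":-1,"gripper":-1},{"yaw":-1,"gripper":-1},{"yaw":-0.94,"gripper":-1},{"gripper":-1},{"x":-1.72,"y":-3.65,"gripper":-1},{"x":-1.72,"y":-3.65,"gripper":-1},{"x":-1.72,"y":-3.65,"gripper":-1},{"x":-1.72,"y":-3.65,"gripper":-1},{"x":-1.72,"y":-3.65,"gripper":-1},{"x":-1.72,"y":-3.65,"gripper":-1},{"x":-1.72,"y":-3.65,"gripper":-1}]' 20
python3 -m inch '[{"x":-1.72,"y":-3.65},{"x":-1.72,"y":-3.65},{"x":-1.72,"y":-3.65},{"x":-1.72,"y":-3.65},{"x":-1.72,"y":-3.65},{"x":-1.72,"y":-3.65},{"x":-1.72,"y":-3.65},{"x":-1.72,"y":-3.65},{"x":-1.72,"y":-3.65},{},{}]'
cat >> h.py <<'E'
def tocar(p,P): # world->carrier
    c,s=np.cos(p[2]),np.sin(p[2]); d=np.asarray(P)[:2]-p[:2]; return np.array([c*d[0]+s*d[1],-s*d[0]+c*d[1]])
def W(p,P):
    c,sn=np.cos(p[2]),np.sin(p[2]); return np.array([p[0]+c*P[0]-sn*P[1],p[1]+sn*P[0]+c*P[1],P[2]])
p0=np.array([586.1,-62.2,np.radians(-84.43)])
E
python3 - <<'E'
from h import *
from workcell import telemetry, cams
s=telemetry.state();print(s["time_s"],s["ee_pos"],s["ee_rot"],tocar(p0,s["ee_pos"]))
f=cams.grab_frame("wrist");pickle.dump(f,open("pics/w1.pkl","wb"))
im=f["pixels"][:,:,::-1].copy()
for P in [(0,-109,89),(0,-66,89),(0,34,143),(0,-34,143),(0,109,89),(-19,-109,82),(-19,66,82)]:
    q=proj(f,W(p0,P))[0];print(P,q.round(0))
    if abs(q).max()<1000: cv2.drawMarker(im,(int(q[0]),int(q[1])),(0,0,255),0,8)
cv2.imwrite("pics/w1.png",im)
E
```

```text
0.1 [139.81713704 557.31606646 235.20790106] [-1.79909470e+02 -3.24063410e-03  1.65914116e+02] [-659.90794528 -384.04433877]
(0, -109, 89) [-72. 538.]
(0, -66, 89) [-52. 557.]
(0, 34, 143) [-50. 661.]
(0, -34, 143) [-84. 631.]
(0, 109, 89) [ 20. 629.]
(-19, -109, 82) [-55. 528.]
(-19, 66, 82) [ 19. 603.]invalid input
invalid input
```

View pics/w1.png

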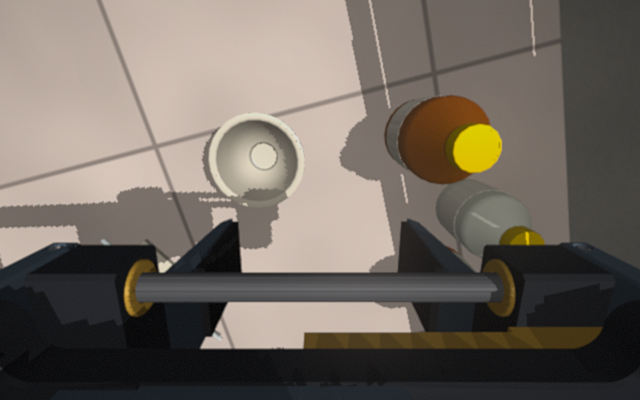

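The move was refused, so the wrist picture shows the start position (beige cup, bottles). Probably every key is required.

```bash
python3 -m inch '[{"x":0,"y":0,"z":0,"yaw":-1,"gripper":-1}]' 20; python3 -m inch '[{"x":0,"y":0,"z":0,"yaw":-1,"gripper":-1},{"x":0,"y":0,"z":0,"yaw":-1,"gripper":-1},{"x":0,"y":0,"z":0,"yaw":-0.94,"gripper":-1},{"x":0,"y":0,"z":0,"yaw":0,"gripper":-1}]'
```

```text
time_s: 0.23
ee_pos: [139.8, 557.5, 235.5]
ee_rot: [-180.0, -0.0, 171.0]
force: [-0.0, -0.4, -0.0]
gripper_width: 86.7
time_s: 0.57
ee_pos: [139.9, 557.5, 235.6]
ee_rot: [-180.0, -0.0, -174.3]
force: [0.8, 0.7, -0.5]
gripper_width: 60.9
```

All five keys are needed, and the turn direction is right.

```bash
python3 -m inch '[{"x":-1.72,"y":-3.65,"z":0,"yaw":0,"gripper":-1},{"x":-1.72,"y":-3.65,"z":0,"yaw":0,"gripper":-1},{"x":-1.72,"y":-3.65,"z":0,"yaw":0,"gripper":-1},{"x":-1.72,"y":-3.65,"z":0,"yaw":0,"gripper":-1},{"x":-1.72,"y":-3.65,"z":0,"yaw":0,"gripper":-1},{"x":-1.72,"y":-3.65,"z":0,"yaw":0,"gripper":-1},{"x":-1.72,"y":-3.65,"z":0,"yaw":0,"gripper":-1},{"x":-1.72,"y":-3.65,"z":0,"yaw":0,"gripper":-1}]'
python3 -m inch '[{"x":-1.72,"y":-3.65,"z":0,"yaw":0,"gripper":-1},{"x":-1.72,"y":-3.65,"z":0,"yaw":0,"gripper":-1},{"x":-1.72,"y":-3.65,"z":0,"yaw":0,"gripper":-1},{"x":-1.72,"y":-3.65,"z":0,"yaw":0,"gripper":-1},{"x":-1.72,"y":-3.65,"z":0,"yaw":0,"gripper":-1},{"x":-1.72,"y":-3.65,"z":0,"yaw":0,"gripper":-1},{"x":-1.72,"y":-3.65,"z":0,"yaw":0,"gripper":-1},{"x":-1.72,"y":-3.65,"z":0,"yaw":0,"gripper":-1},{"x":0,"y":0,"z":0,"yaw":0,"gripper":-1},{"x":0,"y":0,"z":0,"yaw":0,"gripper":-1}]'
cat > look.py <<'E'
import sys
from h import *
from workcell import telemetry, cams
n,cam=sys.argv[1:3]
s=telemetry.state();print(s["time_s"],s["ee_pos"].round(1),s["ee_rot"].round(1),s["gripper_width"],"carrier xy",tocar(p0,s["ee_pos"]).round(1))
f=cams.grab_frame(cam);pickle.dump(f,open(f"pics/{n}.pkl","wb"))
im=f["pixels"][:,:,::-1].copy()
for P in [(0,-109,89),(0,-66,89),(0,34,143),(0,-34,143),(0,109,89),(-19,-109,82),(-19,66,82)]:
    q=proj(f,W(p0,P))[0];print(P,q.round(0))
    if abs(q).max()<1000: cv2.drawMarker(im,(int(q[0]),int(q[1])),(0,0,255),0,8)
cv2.imwrite(f"pics/{n}.png",im)
E
python3 look.py w2 wrist
```

```text
time_s: 1.23
ee_pos: [305.8, 278.8, 236.0]
ee_rot: [180.0, 0.0, -174.5]
force: [0.3, 0.3, 0.8]
gripper_width: 7.5
time_s: 2.07
ee_pos: [471.4, 1.9, 235.5]
ee_rot: [180.0, -0.1, -174.7]
force: [-0.6, 0.6, 0.2]
gripper_width: 0.3
2.0667 [471.4   1.9 235.5] [ 1.800e+02 -1.000e-01 -1.747e+02] 0.2868003763597005 carrier xy [ -74.9 -107.9]
(0, -109, 89) [240. 192.]
(0, -66, 89) [243. 235.]
(0, 34, 143) [237. 361.]
(0, -34, 143) [231. 294.]
(0, 109, 89) [254. 380.]
(-19, -109, 82) [261. 191.]
(-19, 66, 82) [270. 343.]
```

View pics/w2.png

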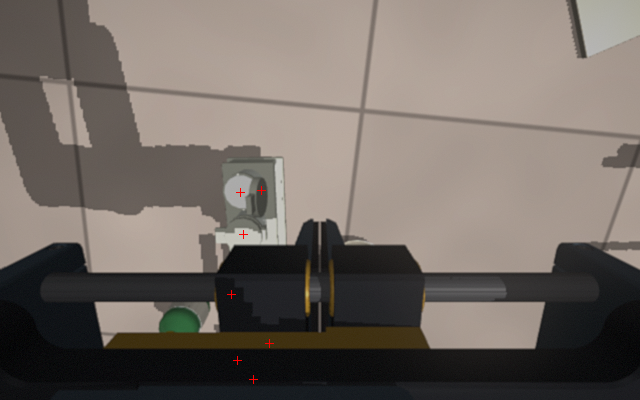

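The wrist view matches the model: vial 1 mouth at (238,190), marker at (240,192), cap 1 standing open at (258,198). I'll go down behind it (tip at z≈100) and sweep towards +x carrier.

```bash
python3 -m inch '[{"x":0,"y":0,"z":3.8,"yaw":0,"gripper":-1},{"x":0,"y":0,"z":3.8,"yaw":0,"gripper":-1},{"x":0,"y":0,"z":2.8,"yaw":0,"gripper":-1},{"x":0,"y":0,"z":0.9,"yaw":0,"gripper":-1},{"x":0,"y":0,"z":0,"yaw":0,"gripper":-1},{"x":0,"y":-1.5,"z":0,"yaw":0,"gripper":-1},{"x":0,"y":-1,"z":0,"yaw":0,"gripper":-1},{"x":0,"y":-1,"z":0,"yaw":0,"gripper":-1}]'
python3 -m inch '[{"x":0,"y":-1,"z":0,"yaw":0,"gripper":-1},{"x":0,"y":-1,"z":0,"yaw":0,"gripper":-1},{"x":0,"y":-1,"z":0,"yaw":0,"gripper":-1},{"x":0,"y":-1,"z":0,"yaw":0,"gripper":-1}]'
python3 -m inch '[{"x":0,"y":-0.2,"z":0.4,"yaw":0,"gripper":-1},{"x":0,"y":0,"z":0.4,"yaw":0,"gripper":-1},{"x":0,"y":0,"z":0.2,"yaw":0,"gripper":-1},{"x":0,"y":0,"z":0,"yaw":0,"gripper":-1}]'
```

```text
time_s: 2.78
ee_pos: [475.6, -31.5, 124.7]
ee_rot: [-180.0, 0.2, -174.3]
force: [0.6, -0.3, -0.7]
gripper_width: 0.5
time_s: 3.12
ee_pos: [478.4, -72.2, 123.2]
ee_rot: [180.0, 0.0, -174.4]
force: [-0.0, 0.6, 0.2]
gripper_width: 0.4
time_s: 3.45
ee_pos: [477.9, -72.9, 112.1]
ee_rot: [180.0, -0.1, -174.4]
force: [0.7, 0.6, 0.8]
gripper_width: 0.3
```

```bash
python3 -m inch '[{"x":0,"y":0,"z":0.2,"yaw":0,"gripper":-1},{"x":0,"y":0,"z":0,"yaw":0,"gripper":-1}]'; python3 -m inch '[{"x":0,"y":0,"z":0.1,"yaw":0,"gripper":-1},{"x":0,"y":0,"z":0,"yaw":0,"gripper":-1}]'
```

```text
time_s: 3.62
ee_pos: [478.3, -72.8, 111.2]
ee_rot: [180.0, -0.0, -174.3]
force: [-1.2, -0.7, 2.8]
gripper_width: 0.5
time_s: 3.78
ee_pos: [478.4, -72.9, 111.1]
ee_rot: [-180.0, 0.0, -174.3]
force: [-2.8, 0.1, 11.2]
gripper_width: 0.3
```

Contact with tip at z≈89.1, which is the shut height, at 11 N. I'll press slightly more, then raise above the handle and go behind cap 3: carrier (-75, +66).

```bash
python3 -m inch '[{"x":0,"y":0,"z":0.1,"yaw":0,"gripper":-1},{"x":0,"y":0,"z":0,"yaw":0,"gripper":-1}]'
python3 -m inch '[{"x":0,"y":0,"z":-2,"yaw":0,"gripper":-1},{"x":0,"y":0,"z":-3.5,"yaw":0,"gripper":-1},{"x":0,"y":2.5,"z":-3.0,"yaw":0,"gripper":-1},{"x":0,"y":2.5,"z":-3.5,"yaw":0,"gripper":-1},{"x":0,"y":2.5,"z":0,"yaw":0,"gripper":-1},{"x":0,"y":0,"z":0,"yaw":0,"gripper":-1},{"x":0,"y":0,"z":0,"yaw":0,"gripper":-1}]'
python3 look.py w3 wrist
```

```text
time_s: 3.95
ee_pos: [478.4, -72.9, 111.0]
ee_rot: [-180.0, 0.0, -174.3]
force: [-5.3, -0.3, 17.6]
gripper_width: 0.5
time_s: 4.53
ee_pos: [470.9, 1.8, 228.0]
ee_rot: [-180.0, 0.0, -174.2]
force: [-0.2, 0.2, -0.4]
gripper_width: 0.3
4.5333 [470.9   1.8 228. ] [-180.     0.  -174.2] 0.2983217634283826 carrier xy [ -74.8 -108.5]
(0, -109, 89) [238. 194.]
(0, -66, 89) [241. 238.]
(0, 34, 143) [234. 367.]
(0, -34, 143) [228. 299.]
(0, 109, 89) [251. 385.]
(-19, -109, 82) [260. 192.]
(-19, 66, 82) [268. 348.]
```

View pics/w3.png

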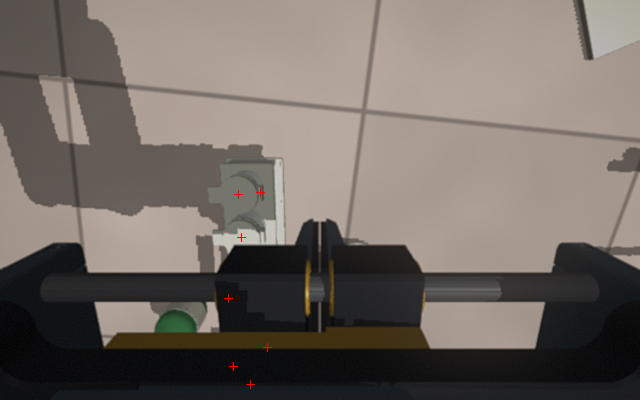

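Cap 1 is shut: disc at (240,193) with its tab out at (215,195), and the carrier has not moved. Now cap 3.

```bash
python3 -m inch '[{"x":-3.49,"y":0,"z":0,"yaw":0,"gripper":-1},{"x":-3.49,"y":0,"z":0,"yaw":0,"gripper":-1},{"x":-3.49,"y":0,"z":0,"yaw":0,"gripper":-1},{"x":-3.49,"y":0,"z":0,"yaw":0,"gripper":-1},{"x":-3.49,"y":0,"z":0,"yaw":0,"gripper":-1},{"x":0,"y":0,"z":0,"yaw":0,"gripper":-1},{"x":0,"y":0,"z":0,"yaw":0,"gripper":-1}]'
python3 look.py w4 wrist
```

```text
time_s: 5.17
ee_pos: [645.4, 16.8, 225.0]
ee_rot: [180.0, -0.2, -174.4]
force: [-0.7, 0.1, 0.5]
gripper_width: 0.3
5.1667 [645.4  16.8 225. ] [ 180.    -0.2 -174.4] 0.3287123134294905 carrier xy [-72.9  66.7]
(0, -109, 89) [225. -24.]
(0, -66, 89) [229.  37.]
(0, 34, 143) [219. 172.]
(0, -34, 143) [211.  72.]
(0, 109, 89) [243. 239.]
(-19, -109, 82) [251. -21.]
(-19, 66, 82) [262. 194.]
```

View pics/w4.png

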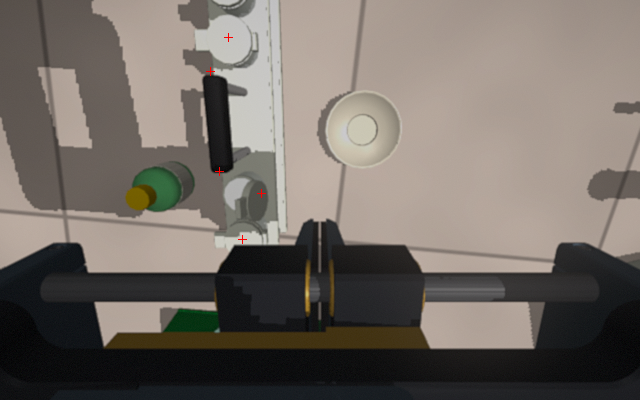

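Model holds within ~2 mm (handle bar ends at (214,77) and (222,170)), with cap 3 open at (258,200). Same sweep here.

```bash
python3 -m inch '[{"x":0,"y":0.2,"z":3.8,"yaw":0,"gripper":-1},{"x":0,"y":0,"z":3.6,"yaw":0,"gripper":-1},{"x":0,"y":0,"z":2.2,"yaw":0,"gripper":-1},{"x":0,"y":0,"z":0.7,"yaw":0,"gripper":-1},{"x":0,"y":0,"z":0,"yaw":0,"gripper":-1},{"x":0,"y":-1.5,"z":0,"yaw":0,"gripper":-1},{"x":0,"y":-1,"z":0,"yaw":0,"gripper":-1},{"x":0,"y":-1,"z":0,"yaw":0,"gripper":-1}]'
python3 -m inch '[{"x":0,"y":-1,"z":0,"yaw":0,"gripper":-1},{"x":0,"y":-1,"z":0,"yaw":0,"gripper":-1},{"x":0,"y":-1,"z":0,"yaw":0,"gripper":-1},{"x":0,"y":-1,"z":0,"yaw":0,"gripper":-1}]'
python3 -m inch '[{"x":0,"y":-0.2,"z":0.4,"yaw":0,"gripper":-1},{"x":0,"y":0,"z":0.4,"yaw":0,"gripper":-1},{"x":0,"y":0,"z":0.2,"yaw":0,"gripper":-1},{"x":0,"y":0,"z":0,"yaw":0,"gripper":-1}]'
```

```text
time_s: 5.88
ee_pos: [649.3, -16.8, 127.2]
ee_rot: [-179.9, 0.2, -174.4]
force: [0.2, -0.2, -0.3]
gripper_width: 0.6
time_s: 6.22
ee_pos: [652.2, -56.1, 125.1]
ee_rot: [180.0, 0.0, -174.4]
force: [0.0, -0.4, 0.8]
gripper_width: 0.3
time_s: 6.55
ee_pos: [651.7, -56.5, 113.8]
ee_rot: [180.0, -0.1, -174.4]
force: [-1.0, 0.7, 1.0]
gripper_width: 0.2
```

```bash
python3 -m inch '[{"x":0,"y":0,"z":0.2,"yaw":0,"gripper":-1},{"x":0,"y":0,"z":0.15,"yaw":0,"gripper":-1},{"x":0,"y":0,"z":0,"yaw":0,"gripper":-1}]'; python3 -m inch '[{"x":0,"y":0,"z":0.1,"yaw":0,"gripper":-1},{"x":0,"y":0,"z":0,"yaw":0,"gripper":-1}]';  python3 -m inch '[{"x":0,"y":0,"z":0.1,"yaw":0,"gripper":-1},{"x":0,"y":0,"z":0,"yaw":0,"gripper":-1}]'
```

```text
time_s: 6.8
ee_pos: [652.3, -56.4, 111.4]
ee_rot: [180.0, 0.0, -174.4]
force: [0.5, 0.3, 0.1]
gripper_width: 0.1
time_s: 6.97
ee_pos: [652.3, -56.5, 111.3]
ee_rot: [180.0, 0.0, -174.4]
force: [-1.7, 0.1, 4.5]
gripper_width: 0.6
time_s: 7.13
ee_pos: [652.3, -56.5, 111.2]
ee_rot: [180.0, 0.1, -174.4]
force: [-2.5, 0.9, 8.7]
gripper_width: 0.4
```

```bash
python3 -m inch '[{"x":0,"y":0,"z":0.15,"yaw":0,"gripper":-1},{"x":0,"y":0,"z":0,"yaw":0,"gripper":-1}]'
python3 -m inch '[{"x":0,"y":0,"z":-2,"yaw":0,"gripper":-1},{"x":0,"y":0,"z":-3.5,"yaw":0,"gripper":-1},{"x":0,"y":0,"z":-3.5,"yaw":0,"gripper":-1},{"x":0,"y":0,"z":-3.5,"yaw":0,"gripper":0.2},{"x":0,"y":0,"z":0,"yaw":0,"gripper":0.2},{"x":0,"y":0,"z":0,"yaw":0,"gripper":0.2},{"x":0,"y":0,"z":0,"yaw":0,"gripper":0.2},{"x":0,"y":0,"z":0,"yaw":0,"gripper":0.2}]'
python3 look.py w5 wrist
```

```text
time_s: 7.3
ee_pos: [652.4, -56.5, 111.1]
ee_rot: [180.0, 0.1, -174.4]
force: [-4.2, 0.6, 15.4]
gripper_width: 0.6
time_s: 7.97
ee_pos: [651.3, -56.6, 230.9]
ee_rot: [179.9, -0.2, -174.4]
force: [0.7, 0.4, -0.3]
gripper_width: 30.8
7.9667 [651.3 -56.6 230.9] [ 179.9   -0.2 -174.4] 30.823493443372485 carrier xy [ 0.8 65.4]
(0, -109, 89) [321. -20.]
(0, -66, 89) [320.  40.]
(0, 34, 143) [320. 172.]
(0, -34, 143) [321.  75.]
(0, 109, 89) [320. 238.]
(-19, -109, 82) [344. -16.]
(-19, 66, 82) [340. 193.]
```

View pics/w5.png

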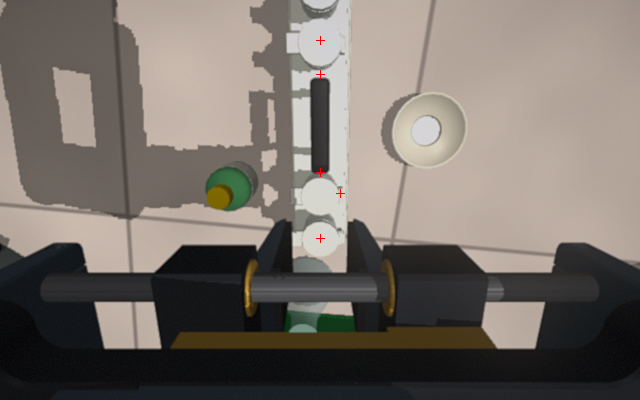

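Both caps are shut (discs at (320,42) to (320,195), hinges to the right). The handle is vertical in the image, at (320, 79–173), so it is aligned, with its centre ~2 mm further along +y than modelled. Next I go above it, descend and grip.

```bash
python3 -m inch '[{"x":2.2,"y":0.08,"z":0,"yaw":0,"gripper":0.2},{"x":2.2,"y":0,"z":0,"yaw":0,"gripper":0.2},{"x":2.0,"y":0,"z":0,"yaw":0,"gripper":0.2},{"x":0,"y":0,"z":2.5,"yaw":0,"gripper":0.2},{"x":0,"y":0,"z":2.5,"yaw":0,"gripper":0.2},{"x":0,"y":0,"z":2.0,"yaw":0,"gripper":0.2},{"x":0,"y":0,"z":1.5,"yaw":0,"gripper":0.2},{"x":0,"y":0,"z":0.8,"yaw":0,"gripper":0.2},{"x":0,"y":0,"z":0,"yaw":0,"gripper":0.2},{"x":0,"y":0,"z":0,"yaw":0,"gripper":0.2}]' 45
python3 -c "
from h import *;from workcell import telemetry as t
print(tocar(p0,t.state()['ee_pos']))"
```

```text
time_s: 8.85
ee_pos: [588.4, -62.3, 139.3]
ee_rot: [180.0, -0.1, -174.4]
force: [-0.7, -0.2, -0.7]
gripper_width: 54.8
[0.31341043 2.25506014]
```

```bash
python3 -m inch '[{"x":0,"y":0,"z":0.2,"yaw":0,"gripper":0.2},{"x":0,"y":0,"z":0,"yaw":0,"gripper":-1},{"x":0,"y":0,"z":0,"yaw":0,"gripper":-1},{"x":0,"y":0,"z":0,"yaw":0,"gripper":-1},{"x":0,"y":0,"z":0,"yaw":0,"gripper":-1},{"x":0,"y":0,"z":0,"yaw":0,"gripper":-1},{"x":0,"y":0,"z":0,"yaw":0,"gripper":-1},{"x":0,"y":0,"z":0,"yaw":0,"gripper":-1},{"x":0,"y":0,"z":0,"yaw":0,"gripper":-1},{"x":0,"y":0,"z":0,"yaw":0,"gripper":-1}]' 45
```

```text
time_s: 9.68
ee_pos: [588.5, -62.4, 137.9]
ee_rot: [-180.0, 0.0, -174.4]
force: [-0.7, -0.1, 1.2]
gripper_width: 13.6
```

Gripped on 13.6 mm, close to the 14 mm bar width. I'll lift 15 cm smoothly.

```bash
python3 -m inch '[{"x":0,"y":0,"z":-0.5,"yaw":0,"gripper":-1},{"x":0,"y":0,"z":-1,"yaw":0,"gripper":-1},{"x":0,"y":0,"z":-1.5,"yaw":0,"gripper":-1},{"x":0,"y":0,"z":-1.5,"yaw":0,"gripper":-1},{"x":0,"y":0,"z":-1.5,"yaw":0,"gripper":-1},{"x":0,"y":0,"z":-1.5,"yaw":0,"gripper":-1},{"x":0,"y":0,"z":-1.5,"yaw":0,"gripper":-1},{"x":0,"y":0,"z":-1.5,"yaw":0,"gripper":-1},{"x":0,"y":0,"z":-1.5,"yaw":0,"gripper":-1},{"x":0,"y":0,"z":-1.5,"yaw":0,"gripper":-1},{"x":0,"y":0,"z":-1,"yaw":0,"gripper":-1},{"x":0,"y":0,"z":-0.5,"yaw":0,"gripper":-1}]'
python3 -m inch '[{"x":0,"y":0,"z":0,"yaw":0,"gripper":-1},{"x":0,"y":0,"z":0,"yaw":0,"gripper":-1},{"x":0,"y":0,"z":0,"yaw":0,"gripper":-1},{"x":0,"y":0,"z":0,"yaw":0,"gripper":-1},{"x":0,"y":0,"z":0,"yaw":0,"gripper":-1},{"x":0,"y":0,"z":0,"yaw":0,"gripper":-1}]'
python3 - <<'E'
from h import *
from workcell import telemetry, cams
s=telemetry.state();print(s["ee_pos"],s["force"],s["torque"],s["gripper_width"])
f=cams.grab_frame("scene");w=cams.grab_frame("wrist")
a=cv2.resize(f["pixels"][90:290,200:360],None,fx=2.5,fy=2.5,interpolation=cv2.INTER_CUBIC)
b=cv2.resize(w["pixels"][:250,130:530],(400,250)); b=np.vstack([b,np.zeros((250,400,3),np.uint8)])
cv2.imwrite("pics/end.png",np.hstack([a,b])[:,:,::-1])
E
```

```text
time_s: 10.68
ee_pos: [588.7, -62.3, 289.3]
ee_rot: [-180.0, 0.1, -174.4]
force: [1.3, 0.2, -6.1]
gripper_width: 13.9
time_s: 11.18
ee_pos: [588.3, -62.3, 287.3]
ee_rot: [180.0, -0.1, -174.4]
force: [0.3, 0.2, -6.5]
gripper_width: 13.6
[588.29835659 -62.33076433 287.26529464] [ 0.34897991  0.18152825 -6.49749424] [ 0.01629298 -0.02160508  0.03807952] 13.622419186272346
```

View pics/end.png

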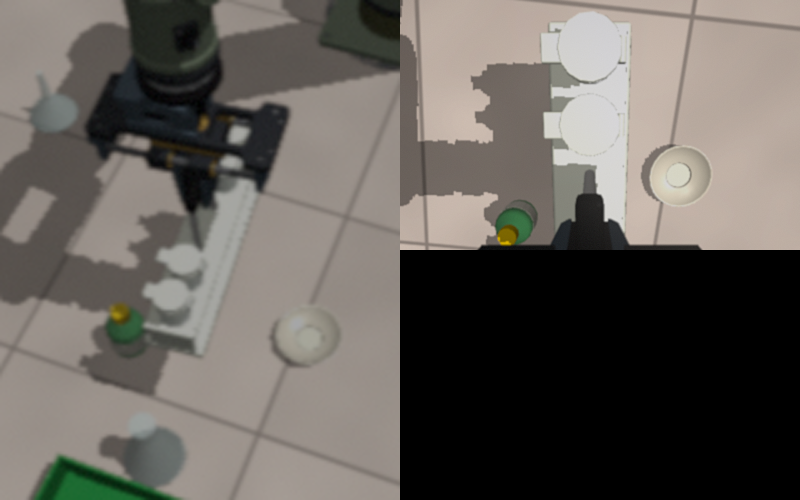

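The carrier hangs level, 149 mm up. All four caps are flat with their tabs out: two at the near end in the wrist view (right), two at the far end in the scene view (left). The bottle, dish and flask haven't moved.

```bash
python3 -c "
from workcell import env,telemetry as t
s=t.state();print(s['time_s'],s['ee_pos'],abs(s['qvel']).max());print(env.job_done())"
```

```text
11.2833 [588.38231641 -62.32634039 287.54531642] 0.2800319467470213
the job is handed in; nothing more can be done
None
```

I pressed both open caps (1 and 3) shut while the carrier stood on the bench. I then gripped it by the black handle, lifted it and handed the job in still holding it, at about 11.3 s.

- **Caps:** I pressed cap 1 with 17.6 N and cap 3 with 15.4 N. The fingertips stopped at about 89 mm, the shut height. The last wrist and scene pictures show all four caps flat with their tabs out.
- **Lift:** The carrier is about 149 mm up and still, with 13.6 mm between the fingers on the 14 mm bar. The load is 6.5 N and the moment at the wrist is close to zero, so it hangs level.
- **Bystanders:** In the last pictures the small bottle, dish and flask stand where they were. The glassware further off was not near any move, and I did not re-check all of it.
- **Failed or disagreed:** My first two move commands were refused because rows need all five keys; the arm did not move. The handle centre was about 2 mm further along the carrier's +y than my first estimate, so I corrected for it before gripping.

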